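# Wind down the leatherworker's bench press

### The job

The crank of the bench press stands loose on the bench. Fit its socket fully down on the square end of the press's upright shaft and wind it clockwise until you feel the sprung press foot meet the brass plate, then about half a turn more, so that the plate is firmly clamped on its cork pad but not crushed. Leave the crank fully seated on the shaft and leave the other things on the bench alone.

Things in the scene. Friction and masses are not known exactly. Their poses are not given: they have to be found in the camera images.
- press: Fixed green bench screw press. Origin under the middle of its base, z up. Base 200 (x) by 230 (y) by 20 mm high; two steel posts at y = -95 and +95 mm; crossbeam 60 (x) by 230 (y) mm, top 158 mm above the bench, post nuts to 170. The shaft stands upright in the crossbeam's middle, at x = y = 0. Below, a sprung steel foot, 100 by 130 mm, hangs over the plate.
- shaft: Upright shaft. Origin on its axis, on its round collar (44 mm across), 166 mm above the bench; above that a square end, 16 mm across flats, 15 mm tall, with a cone-shaped nose on it to 22 mm (10 mm wide on top), flats along its x and y. It only turns, never sinks. Clockwise from above lowers the foot 12 mm a turn. Friction 0.45 N m (7.5 N at the handle while turning), alike all the way; it stays where left.
- plate: Brass plate, 110 by 80 by 14 mm, lying on the cork pad under the foot. Origin in the middle of its underside. The foot starts 18 to 31 mm above it (not measured): 1.5 to 2.6 turns. On touching, the clamping force jumps to 25 N, then grows 25 N per mm wound: half a turn more gives about 175 N and makes the handle about 5.5 N heavier. Wanted: 100 to 230 N, never over 290 N.
- pad: Cork pad, 130 by 110 by 8 mm, lying on the press base under the plate. Origin in the middle of its underside.
- crank: Loose dark steel crank, about 0.45 kg, standing on its hub. Origin: middle of the hub's underside, z up, arm along +x. Hub 34 mm square, 30 high; square socket 17.5 mm wide, 24 deep, open below, flats along x and y. Arm 18 mm wide, top at 39 mm. On the hub a square grip 24 by 24 mm, from 30 to 72 mm height. Seated: its origin on the shaft's origin, any quarter turn.
- crank_handle (a point): Middle of the crank's upright wooden handle: a sleeve 22 mm across, 54 mm tall (43 to 97 mm above the hub's underside), that spins freely on its pin. 60 mm along the crank's +x from its axis, 70 mm above its origin.
- mallet: Bystander: wooden hammer lying left of the press, as seen from the robot.
- awl: Bystander: awl with a wooden grip, lying between press and robot.
- jar: Bystander: amber glass jar, 64 mm across, 75 mm high.
- block: Bystander: wooden burnishing block, 80 by 55 by 30 mm.

How it is judged:
On the way, in this order (a step that is already met when the one before it is completed fails the run):
1. the crank is seated on the square shaft end (distance between crank and shaft below 0.004 m and angle between the z axis of crank and the z axis of shaft, either way round below 0.08 rad), for 0.2 s.
2. wound with the crank seated, the foot has met the plate (all of step 1 and contact force between plate and pad above 25 N), for 0.1 s.
At the end, for the whole second after the job is handed in: the crank is seated on the shaft end (origins within 4 mm, upright within 0.08 rad) and at rest with the shaft, and the plate is pressed on its pad with 100 to 230 N (all of step 1 and contact force between plate and pad between 100 and 230 N and linear speed of crank below 0.02 m/s and angular speed of shaft below 0.1 rad/s); the robot touches nothing.
It fails at once if the plate is crushed by winding too far (contact force between plate and pad above 290 N).
It fails at once if the mallet is disturbed (distance of mallet from where it was at the start of the episode above 0.03 m).
It fails at once if the awl is disturbed (distance of awl from where it was at the start of the episode above 0.03 m).
It fails at once if the jar is disturbed (distance of jar from where it was at the start of the episode above 0.03 m).
It fails at once if the block is disturbed (distance of block from where it was at the start of the episode above 0.03 m).
It also fails if it takes over 72 s, if anything falls off the work surface, if the arm or the gripper's body presses on something with over 40 N, if the wrist force passes 120 N, or if a joint passes its speed limit or range.

### The arm

A 6-joint arm with a two-finger parallel gripper is mounted at the origin on the work surface. World frame = base frame: x ahead of the robot, y to its left, z up, the work surface at z = 0. Lengths are in m, angles in rad, forces in N, time in s.
With the tool pointing down it reaches from about 0.4 to 0.825 m from the base axis. Payload 7 kg.
Tool frame: the origin (TCP) lies on the centre line of the jaws, within the pads' length; the fingertips stand tip_reach ahead of it and the grasp point (between the pads) is the TCP (tip_reach is the distance from the TCP to the fingertips, in m); z points along the fingers, y is the line along which they close (so a half turn about z gives the same grasp; the last joint's range is limited). The gripper opens to 88 mm and grips with 3 to 60 N. Pads are 19 mm wide; open, the fingers measure 130 mm over their backs; the gripper's body (78 mm by 193 mm) begins 47 mm behind the grasp point.
Start: joints at [1.63, 0.359, 0.012, 0, -1.224, -0.288], TCP at [0.153, 0.657, 0.246] pointing down, gripper open.
Joint ranges: [-3.07, 3.07], [-1.43, 2.12], [-1.02, 1.25], [-3.03, 1.67], [-3.05, -0], [-3.03, 3.03]. Speed limits (rad/s): [2.39, 2.39, 3.01, 3.14, 3.14, 3.14].

### API

Orientations are given as [roll, pitch, yaw] about the fixed x, y, z axes, in that order (R = Rz(yaw) Ry(pitch) Rx(roll)).
In Python, from station import get_state, grab_frame, calibration, job_done, find_in, mark_of, tip_reach gives the robot as it stands.
- The arm moves only by the shell command python3 -m handwheel 'ROWS' [OPENING] [FORCE]. ROWS is JSON, a list of rows, each an object with "delta_pos": the shift along the world's x, y, z in units of 30 mm (1.0 is 30 mm), a list of three; "dr": the turn, a rotation vector about the world's x, y, z in degrees, a list of three. In form: [{"delta_pos": [tx, ty, tz], "dr": [rx, ry, rz]}, ...]. A call has 1 to 10 rows; each row shifts and turns the commanded pose from where the row before left it; what a row does not reach is not made up. A row lasts 1/10 s, in which the tool goes at most 50 mm and 8.59 degrees, less where a joint would pass 70% of its speed; a pose out of reach is approached as far as the arm can. A call is refused whole if a number of a shift passes 1 or a number of a turn 8.59, either way. A call with a gripper value outside its range is refused whole. OPENING is the closure, from -1 (fully open) to 1 (shut), set as the call begins (- or left out, the last holds). The fingers move at their own pace and stop on an object; FORCE is the grip in N (left out, the last holds). Time passes only in rows, so rows that do not move let the fingers close. It gives the time, the measured TCP pose, the force, the opening and the grip force at its end, in the units of the state.
- get_state(): the state, without advancing time (a new reading comes with each control period).
- grab_frame(name): name is "side" or "top" or "wrist"; returns the picture (480x640x3 uint8, red, green, blue); there is no depth.
- calibration(name): a dict with "fx", "fy", "cx", "cy" (pixels), "extrinsics" (4x4, takes a point from world to camera coordinates). Camera axes: x right, y down, z forward; pixel columns grow to the right and rows downward; lengths in m; the calibration is good to about 2 mm. The wrist camera is an equidistant fisheye: a pixel r from the principal point sees the ray r / f radians off the axis. A picture is of the moment at which its call begins: read the wrist's pose just before it. calibration takes no time and is no camera call; for the wrist camera it gives the pose at the moment of the call.
- job_done(): hands the job in; it is judged then, once.
Trained networks look in the newest picture that a camera, given by its name, has taken for a name from the list of things; names that differ only in an ending like _2 or _b are one class to them, and where a whole thing is asked for, a point or a joint stands for the part that bears it (a point fixed in the world has none). Each returns a list of dicts, best first, with "conf" (0 to 1); they miss things now and then, are a little off and sometimes report something else, mostly with a low value. They report only what shows in the picture. A call takes as long as a camera call.
- find_in(camera, query): "location" ([column, row] in pixels, amid what is visible of it).
- mark_of(camera, query): "location" ([column, row] in pixels: a listed point, or the origin of a listed thing).
The state is a dict: "t": time; "q": joint angles; "qd": joint speeds; "joint_efforts": joint torques, N m; "eef_pos": TCP position; "ee_rot": TCP orientation; "force": force on the tool from outside, world axes, zero at the start; "moment": the same for the moment, N m; "width": finger opening in m; "gripper_force": force on a finger pad.
Only numpy, scipy, OpenCV 4.12 (cv2) and the standard library are available. Lean on these libraries where they do the work, as an engineer would, in place of code of your own. Each camera call takes 0.05 s, during which the arm holds its last target. There are 200 camera calls.

## Working session

There is one attempt and no reset: what is moved stays moved. The work goes in short steps, Python scripts to look and compute and a shell command to move; the robot and the scene stay as the last step left them, time stands still between calls to the robot, and variables do not carry over. Pictures are saved under pics/ and viewed, at most 10 in all, crops included, and the job is handed in when it is done.

```bash
mkdir -p pics; ls; python3 - <<'E'
from station import *
import cv2,numpy as np
s=get_state();print(s,tip_reach)
for c in ["side","top"]:
    im=grab_frame(c);cv2.imwrite(f"pics/{c}0.png",im[:,:,::-1])
    k=calibration(c);print(c,k["fx"],k["cx"],k["cy"],np.round(k["extrinsics"],3).tolist())
    for q in ["press","shaft","crank","crank_handle","jar","awl","mallet","block"]:
        print(q,[(np.round(d["location"]).tolist(),round(d["conf"],2)) for d in mark_of(c,q)[:2]])
E
```

```text
pics
{'t': 0.0, 'q': array([ 1.63008991e+00,  3.59368740e-01,  1.10874990e-02, -3.72427902e-04,
       -1.22410044e+00, -2.88088925e-01]), 'qd': array([ 5.83651563e-04, -5.82321529e-04,  1.57028959e-03, -6.67554320e-05,
        5.85845870e-04,  1.44121916e-03]), 'joint_efforts': array([-7.88643720e-04, -5.82728684e+01,  2.93062609e+01,  6.99710727e+00,
        6.99476586e-03, -1.60083887e-04]), 'eef_pos': array([0.15301203, 0.65696675, 0.24464285]), 'ee_rot': array([ 3.13997315e+00, -1.14797793e-04, -2.28922071e-01]), 'force': array([-0.00015191,  0.10106298, -0.13530777]), 'moment': array([-0.01236191, -0.05468337, -0.03619797]), 'gripper_force': 0.0, 'width': 0.08755624079780938} 0.019
side 516.8690056607596 322.68062792446625 237.5332714435252 [[-0.941, -0.337, 0.024, 0.551], [-0.225, 0.575, -0.786, 0.169], [0.251, -0.746, -0.617, 1.047], [0.0, 0.0, 0.0, 1.0]]
press [([344.0, 270.0], 0.63)]
shaft [([350.0, 212.0], 0.63)]
crank [([393.0, 193.0], 0.76)]
crank_handle [([372.0, 172.0], 0.63)]
jar [([300.0, 183.0], 0.82)]
awl [([413.0, 243.0], 0.82), ([301.0, 181.0], 0.18)]
mallet [([233.0, 417.0], 0.63)]
block [([264.0, 223.0], 0.81)]
top 560.6002770845236 310.61896738000075 235.5393702822602 [[0.005, -1.0, 0.003, 0.077], [-0.98, -0.005, -0.2, 0.576], [0.2, -0.001, -0.98, 1.432], [0.0, 0.0, 0.0, 1.0]]
press [([319.0, 262.0], 0.86)]
shaft [([326.0, 250.0], 0.6)]
crank [([453.0, 271.0], 0.87)]
crank_handle [([450.0, 248.0], 0.56)]
jar [([434.0, 178.0], 0.89)]
awl [([384.0, 308.0], 0.82)]
mallet [([175.0, 238.0], 0.94), ([322.0, 260.0], 0.43)]
block [([360.0, 173.0], 0.76)]
```

View pics/side0.png

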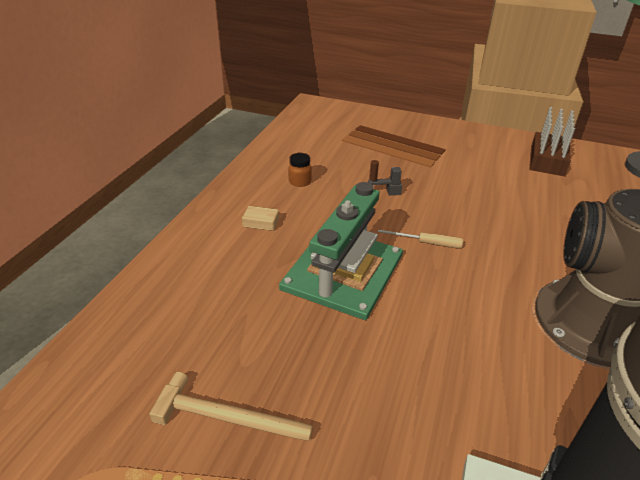

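View pics/top0.png

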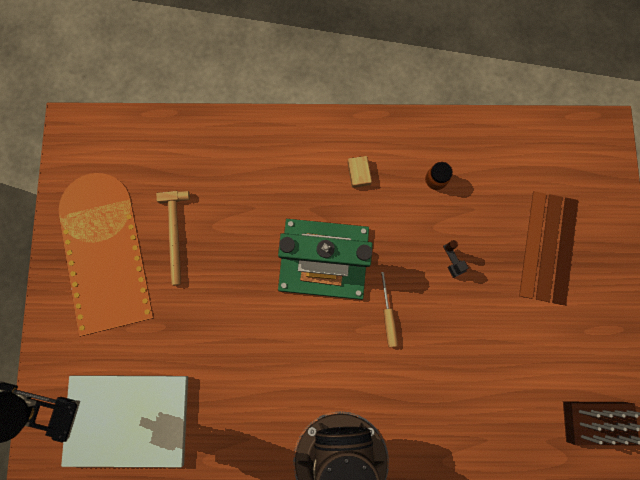

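```bash
cat > h.py <<'E'
from station import *
import numpy as np, cv2
def ray(c,px,k=None):
    k=k or calibration(c);E=np.array(k["extrinsics"]);x=(px[0]-k["cx"])/k["fx"];y=(px[1]-k["cy"])/k["fy"]
    if c=="wrist":
        r=np.hypot(x,y);d=np.array([np.sin(r)*x/max(r,1e-9),np.sin(r)*y/max(r,1e-9),np.cos(r)])
    else: d=np.array([x,y,1.])
    R=E[:3,:3];return -R.T@E[:3,3],R.T@d
def onz(c,px,z,k=None):
    o,d=ray(c,px,k);return o+d*(z-o[2])/d[2]
def proj(c,p,k=None):
    k=k or calibration(c);E=np.array(k["extrinsics"]);q=E[:3,:3]@p+E[:3,3]
    if c=="wrist":
        r=np.hypot(q[0],q[1]);th=np.arctan2(r,q[2]);u=q[:2]/max(r,1e-9)*th
    else: u=q[:2]/q[2]
    return np.array([k["fx"]*u[0]+k["cx"],k["fy"]*u[1]+k["cy"]])
E
python3 - <<'E'
from h import *
M={"side":dict(press=(344,270),shaft=(350,212),crank=(393,193),crank_handle=(372,172),jar=(300,183),block=(264,223),awl=(413,243),mallet=(233,417)),
"top":dict(press=(319,262),shaft=(326,250),crank=(453,271),crank_handle=(450,248),jar=(434,178),block=(360,173),awl=(384,308),mallet=(175,238))}
Z=dict(press=0,shaft=.166,crank=0,crank_handle=.07,jar=0,block=0,awl=0.01,mallet=0.01)
for c in M:
  for n,p in M[c].items(): print(c,n,np.round(onz(c,p,Z[n]),3))
E
```

```text
side press [0.522 0.036 0.   ]
side shaft [0.515 0.046 0.166]
side crank [ 0.494 -0.31   0.   ]
side crank_handle [ 0.55 -0.28  0.07]
side jar [ 0.746 -0.264  0.   ]
side block [ 0.761 -0.058  0.   ]
side awl [ 0.396 -0.102  0.01 ]
side mallet [0.578 0.457 0.01 ]
top press [0.513 0.056 0.   ]
top shaft [0.517 0.042 0.166]
top crank [ 0.491 -0.31   0.   ]
top crank_handle [ 0.542 -0.287  0.07 ]
top jar [ 0.755 -0.268  0.   ]
top block [ 0.769 -0.059  0.   ]
top awl [ 0.388 -0.118  0.01 ]
top mallet [0.576 0.451 0.01 ]
```

The side and top views agree. The press is at the centre with its shaft at about (0.516, 0.044). The crank is at about (0.492, -0.310) with yaw about 25°, its handle pointing away from the robot. The awl lies between the press and the robot, and the jar and block are behind.

```bash
python3 -m handwheel '[{"delta_pos":[1,-0.8,0.2],"dr":[0,0,-4.1]},{"delta_pos":[1,-0.8,0.2],"dr":[0,0,-4.1]},{"delta_pos":[1,-0.8,0.2],"dr":[0,0,-4.1]},{"delta_pos":[1,-0.8,0.2],"dr":[0,0,-4.1]},{"delta_pos":[1,-0.8,0.2],"dr":[0,0,-4.1]},{"delta_pos":[1,-0.8,0.2],"dr":[0,0,-4.1]},{"delta_pos":[1,-0.8,0.2],"dr":[0,0,-4.1]},{"delta_pos":[1,-0.8,0.2],"dr":[0,0,-4.1]},{"delta_pos":[1,-0.8,0.2],"dr":[0,0,-4.1]},{"delta_pos":[1,-0.8,0.2],"dr":[0,0,-4.1]}]' -1 30
python3 -m handwheel '[{"delta_pos":[0.2,-1,0.1],"dr":[0,0,-4.1]},{"delta_pos":[0.2,-1,0.1],"dr":[0,0,-4.1]},{"delta_pos":[0.2,-1,0.1],"dr":[0,0,-4.1]},{"delta_pos":[0.2,-1,0.1],"dr":[0,0,-4.1]},{"delta_pos":[0.2,-1,0.1],"dr":[0,0,-4.1]},{"delta_pos":[0.2,-1,0.1],"dr":[0,0,-4.1]},{"delta_pos":[0.2,-1,0.1],"dr":[0,0,-4.1]},{"delta_pos":[0.2,-1,0.1],"dr":[0,0,-4.1]},{"delta_pos":[0.2,-1,0.1],"dr":[0,0,-4.1]},{"delta_pos":[0,-0.7,0.1],"dr":[0,0,-4.1]}]'
python3 -m handwheel '[{"delta_pos":[0,0,0],"dr":[0,0,0]},{"delta_pos":[0,0,0],"dr":[0,0,0]}]'
python3 - <<'E'
from h import *
k=calibration("wrist");im=grab_frame("wrist");cv2.imwrite("pics/w1.png",im[:,:,::-1])
E=np.array(k["extrinsics"]);print("cam",-E[:3,:3].T@E[:3,3],E[2,:3],k["fx"])
for q in ["shaft","press","crank","crank_handle"]:
    for d in mark_of("wrist",q)[:2]: print(q,np.round(d["location"]),d["conf"],onz("wrist",d["location"],dict(shaft=.166,crank_handle=.07).get(q,0),k))
print(proj("wrist",np.array([.516,.044,.188]),k))
E
```

```text
t: 1.9
eef_pos: [0.4542, 0.4163, 0.3061]
ee_rot: [-3.141, 0.0, -0.947]
force: [0.7, 0.8, -1.0]
width: 0.0875
gripper_force: 0.0
t: 2.9
eef_pos: [0.5074, 0.1247, 0.3358]
ee_rot: [-3.141, 0.0, -1.664]
force: [-0.3, 0.3, 0.1]
width: 0.0875
gripper_force: 0.0
t: 3.1
eef_pos: [0.5072, 0.1261, 0.3358]
ee_rot: [-3.141, 0.001, -1.66]
force: [-0.7, -0.5, 0.1]
width: 0.0876
gripper_force: 0.0
cam [0.50016713 0.0490693  0.4746679 ] [ 0.02559668  0.284172   -0.95843158] 371.64829954431775
shaft [287. 133.] 0.82 [0.52371361 0.0451987  0.166     ]
press [297. 134.] 0.67 [0.52373623 0.04505158 0.        ]
[294.48588197 130.40078972]
```

```bash
python3 -c "
import cv2
a=cv2.imread('pics/w1.png');c=a[70:190,210:370];cv2.imwrite('pics/w1c.png',cv2.resize(c,None,fx=5,fy=5,interpolation=2))"
```

```text
(no output)
```

View pics/w1c.png

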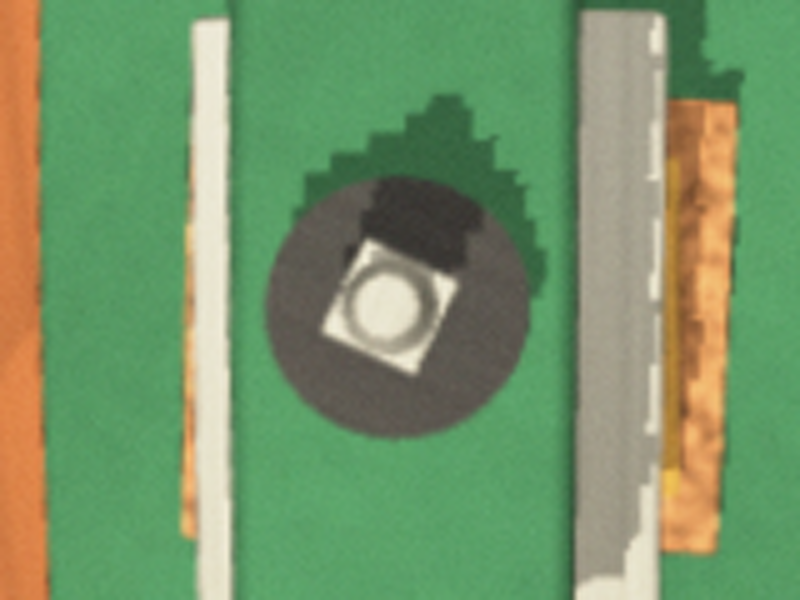

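The shaft is seen from almost overhead. The collar is centred at crop (397, 307), which is pixel (289.4, 131.4). The corners of the square's top are at crop (372,238), (458,285), (415,373) and (322,330).

```bash
python3 - <<'E'
from h import *
k=calibration("wrist")
f=lambda p:(p[0]/5+210-.4,p[1]/5+70-.4)
print(onz("wrist",f((397,307)),.166,k))
C=np.array([onz("wrist",f(p),.181,k)[:2] for p in [(372,238),(458,285),(415,373),(322,330)]])
print(C.mean(0),[ (np.linalg.norm(C[i]-C[i-1]),np.degrees(np.arctan2(*(C[i]-C[i-1])[::-1]))) for i in range(4)])
print(onz("wrist",f((386,307)),.188,k))
E
python3 -m handwheel '[{"delta_pos":[0,-1,0],"dr":[0,0,-4.3]},{"delta_pos":[0,-1,0],"dr":[0,0,-4.3]},{"delta_pos":[0,-1,0],"dr":[0,0,-4.3]},{"delta_pos":[0,-1,0],"dr":[0,0,-4.3]},{"delta_pos":[0,-1,0],"dr":[0,0,-4.3]},{"delta_pos":[0,-1,0],"dr":[0,0,-4.3]},{"delta_pos":[0,-1,0],"dr":[0,0,-4.3]},{"delta_pos":[0,-1,0],"dr":[0,0,-4.3]},{"delta_pos":[0,-1,0],"dr":[0,0,-4.3]},{"delta_pos":[0,-1,0],"dr":[0,0,-4.3]}]'
python3 -m handwheel '[{"delta_pos":[0,-1,-0.5],"dr":[0,0,-4.3]},{"delta_pos":[0,-1,-0.5],"dr":[0,0,-4.3]},{"delta_pos":[0,-1,-0.5],"dr":[0,0,-4.3]},{"delta_pos":[-0.2,-1,-0.5],"dr":[0,0,-4.3]},{"delta_pos":[-0.2,-0.5,-0.5],"dr":[0,0,0]},{"delta_pos":[0,0,-1],"dr":[0,0,0]},{"delta_pos":[0,0,-1],"dr":[0,0,0]},{"delta_pos":[0,0,0],"dr":[0,0,0]},{"delta_pos":[0,0,0],"dr":[0,0,0]}]'
python3 - <<'E'
from h import *
k=calibration("wrist");im=grab_frame("wrist");cv2.imwrite("pics/w2.png",im[:,:,::-1])
for q,z in [("crank",0),("crank_handle",.07)]:
    for d in mark_of("wrist",q)[:2]: print(q,np.round(d["location"]),d["conf"],onz("wrist",d["location"],z,k))
E
```

```text
[0.52157613 0.04454239 0.166     ]
[0.52136749 0.04462601] [(np.float64(0.0164639463500006), np.float64(-123.91518918324714)), (np.float64(0.015380767448665454), np.float64(145.28853766630124)), (np.float64(0.015407346890204844), np.float64(58.87756451493132)), (np.float64(0.01615295245018576), np.float64(-30.85917445780858))]
[0.52172593 0.04476915 0.188     ]
t: 4.35
eef_pos: [0.5073, -0.1743, 0.3355]
ee_rot: [3.142, -0.0, -2.412]
force: [-0.2, -0.5, -0.3]
width: 0.0873
gripper_force: 0.0
t: 5.25
eef_pos: [0.4955, -0.3085, 0.2009]
ee_rot: [3.141, -0.001, -2.709]
force: [0.6, 0.5, 0.7]
width: 0.0877
gripper_force: 0.0
crank [309. 214.] 0.74 [ 0.49361013 -0.31602614  0.        ]
crank_handle [310. 304.] 0.56 [ 0.54676431 -0.289713    0.07      ]
```

View pics/w2.png

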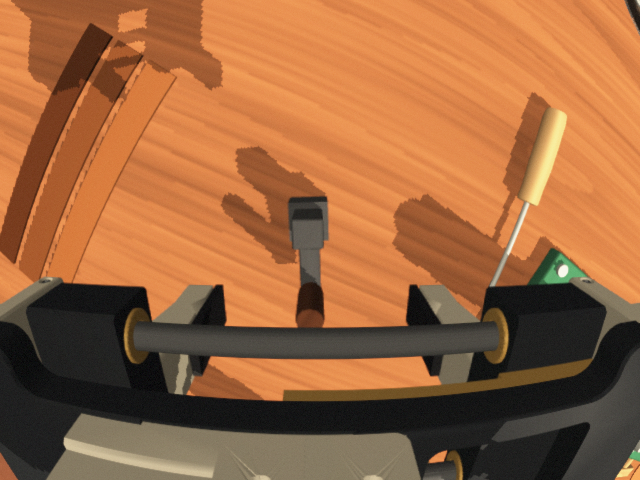

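```bash
python3 -c "
import cv2
a=cv2.imread('pics/w2.png');c=a[185:335,260:360];c=cv2.convertScaleAbs(c,alpha=2,beta=20);cv2.imwrite('pics/w2c.png',cv2.resize(c,None,fx=4,fy=4,interpolation=2))"
```

```text
(no output)
```

View pics/w2c.png

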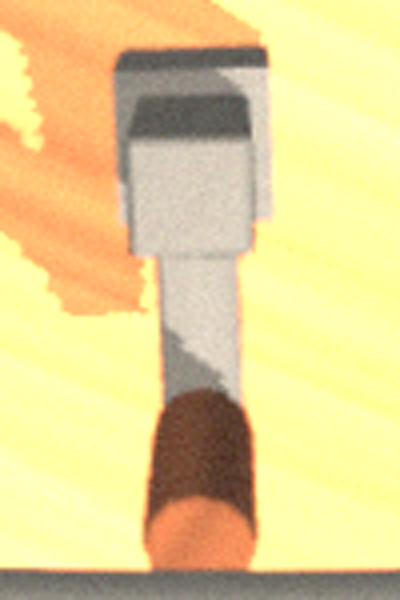

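The grip's top face is at crop corners (130,140), (250,136), (252,253) and (132,256). The handle top is at about (200,540), and the hub's rear top edge runs (115,70)–(268,66).

```bash
python3 - <<'E'
from h import *
k=calibration("wrist")
f=lambda p:(p[0]/4+260-.4,p[1]/4+185-.4)
C=np.array([onz("wrist",f(p),.072,k)[:2] for p in [(130,140),(250,136),(252,253),(132,256)]]);g=C.mean(0)
print(C,g,[np.linalg.norm(C[i]-C[i-1]) for i in range(4)])
h=onz("wrist",f((200,540)),.097,k)[:2];print(h,np.linalg.norm(h-g),np.degrees(np.arctan2(*(h-g)[::-1])))
e=[np.degrees(np.arctan2(*(C[i]-C[i-1])[::-1]))%90 for i in range(4)];print(e)
s=get_state();print(s["eef_pos"],s["ee_rot"],(g-s["eef_pos"][:2])/.03)
E
```

```text
[[ 0.49041621 -0.33125914]
 [ 0.48038761 -0.31130197]
 [ 0.50086449 -0.30132912]
 [ 0.51097964 -0.32179272]] [ 0.49566198 -0.31642074] [np.float64(0.0226377518816965), np.float64(0.022335211450480234), np.float64(0.022776313110605666), np.float64(0.022827070340808206)]
[ 0.54857545 -0.29003158] 0.05912886274371105 26.506478567108186
[np.float64(24.71909152625284), np.float64(26.679803038216093), np.float64(25.967454390227388), np.float64(26.303163863247697)]
[ 0.49630613 -0.3086941   0.20245299] [-3.13953439e+00  1.90795918e-03 -2.70969693e+00] [-0.02147163 -0.25755463]
```

```bash
python3 -m handwheel '[{"delta_pos":[0,-0.26,-0.5],"dr":[0,0,1.3]},{"delta_pos":[0,0,-0.8],"dr":[0,0,0]},{"delta_pos":[0,0,-0.8],"dr":[0,0,0]},{"delta_pos":[0,0,-0.8],"dr":[0,0,0]},{"delta_pos":[0,0,-0.8],"dr":[0,0,0]},{"delta_pos":[0,0,-0.6],"dr":[0,0,0]},{"delta_pos":[0,0,-0.4],"dr":[0,0,0]},{"delta_pos":[0,0,0],"dr":[0,0,0]},{"delta_pos":[0,0,0],"dr":[0,0,0]}]'
python3 -m handwheel '[{"delta_pos":[0,0,0],"dr":[0,0,0]},{"delta_pos":[0,0,0],"dr":[0,0,0]},{"delta_pos":[0,0,0],"dr":[0,0,0]},{"delta_pos":[0,0,0],"dr":[0,0,0]},{"delta_pos":[0,0,0],"dr":[0,0,0]},{"delta_pos":[0,0,0],"dr":[0,0,0]},{"delta_pos":[0,0,0],"dr":[0,0,0]},{"delta_pos":[0,0,0],"dr":[0,0,0]}]' 1 40
```

```text
t: 6.3
eef_pos: [0.4959, -0.3166, 0.0606]
ee_rot: [-3.141, 0.001, -2.688]
force: [0.0, -0.7, 0.6]
width: 0.0877
gripper_force: 0.0
t: 7.1
eef_pos: [0.4951, -0.3164, 0.0595]
ee_rot: [3.142, -0.0, -2.688]
force: [-0.5, 0.1, 0.1]
width: 0.0293
gripper_force: 0.0
```

```bash
python3 -m handwheel '[{"delta_pos":[0,0,0],"dr":[0,0,0]},{"delta_pos":[0,0,0],"dr":[0,0,0]},{"delta_pos":[0,0,0],"dr":[0,0,0]},{"delta_pos":[0,0,0.2],"dr":[0,0,0]}]'
python3 -m handwheel '[{"delta_pos":[0,0,0.4],"dr":[0,0,0]},{"delta_pos":[0,0,0.8],"dr":[0,0,0]},{"delta_pos":[0,0,0.8],"dr":[0,0,0]},{"delta_pos":[0,0,0.8],"dr":[0,0,0]},{"delta_pos":[0,0,1],"dr":[0,0,0]},{"delta_pos":[0,0,1],"dr":[0,0,0]},{"delta_pos":[0,0,1],"dr":[0,0,0]},{"delta_pos":[0,0,1],"dr":[0,0,0]},{"delta_pos":[0,0,1],"dr":[0,0,0]},{"delta_pos":[0,0,0],"dr":[0,0,0]}]'
```

```text
t: 7.5
eef_pos: [0.4941, -0.316, 0.0646]
ee_rot: [3.14, -0.002, -2.688]
force: [-0.5, 0.4, -4.4]
width: 0.0241
gripper_force: 40.0
t: 8.5
eef_pos: [0.4964, -0.3173, 0.3054]
ee_rot: [-3.135, 0.005, -2.687]
force: [0.8, -0.6, -4.2]
width: 0.024
gripper_force: 40.0
```

```bash
python3 -m handwheel '[{"delta_pos":[0.07,1,0],"dr":[0,0,2.6]},{"delta_pos":[0.07,1,0],"dr":[0,0,2.6]},{"delta_pos":[0.07,1,0],"dr":[0,0,2.6]},{"delta_pos":[0.07,1,0],"dr":[0,0,2.6]},{"delta_pos":[0.07,1,0],"dr":[0,0,2.6]},{"delta_pos":[0.07,1,0],"dr":[0,0,2.6]},{"delta_pos":[0.07,1,0],"dr":[0,0,2.6]},{"delta_pos":[0.07,1,0],"dr":[0,0,2.6]},{"delta_pos":[0.07,1,0],"dr":[0,0,2.6]},{"delta_pos":[0.07,1,0],"dr":[0,0,2.6]}]'
python3 -m handwheel '[{"delta_pos":[0.07,0.8,0],"dr":[0,0,2.6]},{"delta_pos":[0.08,0.6,0],"dr":[0,0,2.6]},{"delta_pos":[0,0.4,0],"dr":[0,0,0]},{"delta_pos":[0,0.2,0],"dr":[0,0,0]},{"delta_pos":[0,0,0],"dr":[0,0,0]},{"delta_pos":[0,0,0],"dr":[0,0,0]},{"delta_pos":[0,0,0],"dr":[0,0,0]}]'
python3 - <<'E'
from h import *
k=calibration("wrist");im=grab_frame("wrist");s=get_state();c=im[130:330,230:400,::-1];cv2.imwrite("pics/w3c.png",cv2.resize(cv2.convertScaleAbs(c,alpha=1.6,beta=10),None,fx=3,fy=3,interpolation=2))
p=s["eef_pos"];print(p,s["ee_rot"])
a=s["ee_rot"][2]+np.pi
u=np.array([np.cos(a),np.sin(a),0]);v=np.array([-u[1],u[0],0])
for i,j in [(-1,-1),(-1,1),(1,1),(1,-1)]: print("grip top px",np.round(proj("wrist",p+.012*(i*u+j*v)+[0,0,.0125],k),1))
print("handle top px",proj("wrist",p+.06*u+[0,0,.0375],k))
g=find_in("side","crank");print(g[:1])
print("shaft in wrist",proj("wrist",np.array([.5215,.0446,.188]),k))
E
```

```text
t: 9.5
eef_pos: [0.5152, -0.0153, 0.2993]
ee_rot: [3.141, -0.0, -2.232]
force: [0.2, 0.5, -4.2]
width: 0.0235
gripper_force: 40.0
t: 10.2
eef_pos: [0.5205, 0.0429, 0.2996]
ee_rot: [3.142, -0.0, -2.145]
force: [-0.1, 0.5, -4.9]
width: 0.0243
gripper_force: 40.0
[0.52051361 0.04288399 0.29958466] [ 3.14155726e+00 -1.08872352e-04 -2.14455520e+00]
grip top px [284.3 312.3]
grip top px [347.2 312.3]
grip top px [345.  363.6]
grip top px [286.5 363.6]
handle top px [315.73590806 482.6512098 ]
[{'location': [389.5, 180.7], 'conf': 0.86}]
shaft in wrist [315.86538154 249.19424719]
```

View pics/w3c.png

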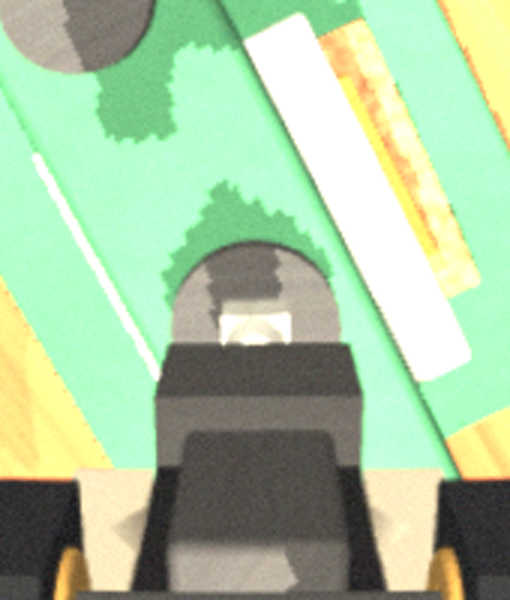

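The crank's flats are parallel to the shaft's square. The square's centre is at crop x 255.5 and the hub's at 259. Next I check the fore-aft offset from the hub's rear edges (crop y 343 for the bottom, 395 for the top) and the square's rear top edge (y 313).

```bash
python3 - <<'E'
from h import *
k=calibration("wrist");s=get_state();p=s["eef_pos"];a=s["ee_rot"][2]+np.pi
u=np.array([np.cos(a),np.sin(a)]);v=np.array([-u[1],u[0]])
f=lambda x,y:(x/3+230-.3,y/3+130-.3)
def rel(n,px,z,off):
    d=onz("wrist",px,z,k)[:2]-p[:2];print(n,"u %.1f v %.1f mm"%(1e3*(d@u-off),1e3*d@v))
z0=p[2]-.0595
for x in (156,362): rel("hub bottom",f(x,343),z0,-.017); rel("hub top",f(x,395),z0+.03,-.017)
for x in (168,345): rel("grip top",f(x,540),z0+.072,-.012)
for x in (221,290): rel("shaft sq top",f(x,313),.181,-.008)
for x in (170,342): rel("collar side",f(x,335),.166,0)
rel("collar rear",f(255,241),.166,-.022)
print(p,u,v)
E
```

```text
hub bottom u -0.5 v -19.0 mm
hub top u -0.8 v -16.4 mm
hub bottom u -0.5 v 19.4 mm
hub top u -0.8 v 16.7 mm
grip top u -1.1 v -11.4 mm
grip top u -1.1 v 11.0 mm
shaft sq top u 0.8 v -8.9 mm
shaft sq top u 0.8 v 7.6 mm
collar side u 2.7 v -22.5 mm
collar side u 2.7 v 21.4 mm
collar rear u 0.3 v -0.8 mm
[0.52056399 0.04294551 0.29959951] [0.54277101 0.83988072] [-0.83988072  0.54277101]
```

```bash
python3 -m handwheel '[{"delta_pos":[0.045,0.023,-0.4],"dr":[0,0,0]},{"delta_pos":[0,0,-0.5],"dr":[0,0,0]},{"delta_pos":[0,0,-0.5],"dr":[0,0,0]},{"delta_pos":[0,0,-0.2],"dr":[0,0,0]},{"delta_pos":[0,0,-0.1],"dr":[0,0,0]},{"delta_pos":[0,0,-0.1],"dr":[0,0,0]}]'
python3 -m handwheel '[{"delta_pos":[0,0,-0.1],"dr":[0,0,0]},{"delta_pos":[0,0,-0.1],"dr":[0,0,0]}]'
python3 -m handwheel '[{"delta_pos":[0,0,-0.1],"dr":[0,0,0]},{"delta_pos":[0,0,-0.1],"dr":[0,0,0]}]'
```

```text
t: 10.9
eef_pos: [0.5223, 0.0442, 0.2456]
ee_rot: [-3.141, 0.0, -2.143]
force: [0.8, -0.5, -3.3]
width: 0.0238
gripper_force: 40.0
t: 11.1
eef_pos: [0.5222, 0.0444, 0.2398]
ee_rot: [-3.141, 0.001, -2.143]
force: [0.7, 0.2, -4.2]
width: 0.0235
gripper_force: 40.0
t: 11.3
eef_pos: [0.522, 0.0443, 0.2335]
ee_rot: [-3.141, 0.0, -2.143]
force: [0.3, 0.3, -3.6]
width: 0.0239
gripper_force: 40.0
```

```bash
python3 -m handwheel '[{"delta_pos":[0,0,-0.1],"dr":[0,0,0]},{"delta_pos":[0,0,-0.1],"dr":[0,0,0]}]'
python3 -m handwheel '[{"delta_pos":[0,0,-0.06],"dr":[0,0,0]},{"delta_pos":[0,0,0],"dr":[0,0,0]}]'
python3 -m handwheel '[{"delta_pos":[0,0,-0.05],"dr":[0,0,0]},{"delta_pos":[0,0,0],"dr":[0,0,0]}]'
```

```text
t: 11.5
eef_pos: [0.522, 0.0443, 0.2274]
ee_rot: [-3.142, 0.0, -2.143]
force: [0.8, 0.1, -4.9]
width: 0.0238
gripper_force: 40.0
t: 11.7
eef_pos: [0.522, 0.0442, 0.2257]
ee_rot: [-3.142, -0.0, -2.143]
force: [-0.2, -0.5, -3.5]
width: 0.0237
gripper_force: 40.0
t: 11.9
eef_pos: [0.5221, 0.0443, 0.2254]
ee_rot: [-3.141, 0.001, -2.143]
force: [-4.9, 0.6, 5.1]
width: 0.0239
gripper_force: 40.0
```

```bash
python3 -m handwheel '[{"delta_pos":[0,0,0.03],"dr":[0,0,0]},{"delta_pos":[0,0,0],"dr":[0,0,0]},{"delta_pos":[0,0,0],"dr":[0,0,0]},{"delta_pos":[0,0,0],"dr":[0,0,0]},{"delta_pos":[0,0,0],"dr":[0,0,0]},{"delta_pos":[0,0,0],"dr":[0,0,0]}]' -0.4 25
python3 -m handwheel '[{"delta_pos":[0,0,0.4],"dr":[0,0,0]},{"delta_pos":[0,0,0.5],"dr":[0,0,0]},{"delta_pos":[0,0,0.1],"dr":[0,0,0]},{"delta_pos":[0,0,0],"dr":[0,0,0]}]'
python3 - <<'E'
from h import *
t=np.radians(57.2-15*np.arange(7));P=np.c_[np.cos(t),np.sin(t)]*2
print(np.round(np.diff(P,axis=0),2).tolist(),P[0])
k=calibration("side")
grab_frame("side")
for q in ("crank","crank_handle"):
  print([(d["location"],d["conf"]) for d in mark_of("side",q)[:1]])
print(proj("side",np.array([.522,.0443,.166]),k),proj("side",np.array([.5545,.0947,.236]),k))
E
```

```text
t: 12.5
eef_pos: [0.522, 0.0443, 0.2251]
ee_rot: [-3.142, -0.0, -2.143]
force: [0.4, -0.4, 0.3]
width: 0.0603
gripper_force: 0.0
t: 12.9
eef_pos: [0.5223, 0.0444, 0.2561]
ee_rot: [-3.141, 0.002, -2.143]
force: [-0.1, -0.1, -0.5]
width: 0.061
gripper_force: 0.0
[[0.4, -0.34], [0.3, -0.43], [0.18, -0.49], [0.04, -0.52], [-0.09, -0.51], [-0.22, -0.47]] [1.08341642 1.68113321]
[([346.4, 211.1], 0.65)]
[([322.4, 191.8], 0.97)]
[346.79352135 210.84705077] [324.12827997 191.04982202]
```

```bash
python3 -m handwheel '[{"delta_pos":[0.27,0.42,0],"dr":[0,0,0]},{"delta_pos":[0.27,0.42,0],"dr":[0,0,0]},{"delta_pos":[0.27,0.42,0],"dr":[0,0,0]},{"delta_pos":[0.27,0.42,0],"dr":[0,0,0]},{"delta_pos":[0,0,0],"dr":[0,0,0]},{"delta_pos":[0,0,0],"dr":[0,0,0]}]'
python3 -m handwheel '[{"delta_pos":[0,0,0],"dr":[0,0,0]},{"delta_pos":[0,0,0],"dr":[0,0,0]},{"delta_pos":[0,0,0],"dr":[0,0,0]},{"delta_pos":[0,0,0],"dr":[0,0,0]},{"delta_pos":[0,0,0],"dr":[0,0,0]},{"delta_pos":[0,0,0],"dr":[0,0,0]},{"delta_pos":[0,0,0],"dr":[0,0,0]},{"delta_pos":[0,0,0],"dr":[0,0,0]}]' 1 25
```

```text
t: 13.65
eef_pos: [0.5545, 0.0953, 0.2546]
ee_rot: [3.141, -0.001, -2.143]
force: [0.5, 0.3, -0.1]
width: 0.0612
gripper_force: 0.0
t: 14.45
eef_pos: [0.5544, 0.0946, 0.2552]
ee_rot: [-3.142, -0.0, -2.143]
force: [0.0, -0.5, -0.5]
width: 0.0211
gripper_force: 25.0
```

```bash
python3 -m handwheel '[{"delta_pos":[0.4,-0.34,0],"dr":[0,0,0]},{"delta_pos":[0.3,-0.43,0],"dr":[0,0,0]},{"delta_pos":[0.18,-0.49,0],"dr":[0,0,0]}]'
python3 -m handwheel '[{"delta_pos":[0.04,-0.52,0],"dr":[0,0,0]},{"delta_pos":[-0.09,-0.51,0],"dr":[0,0,0]},{"delta_pos":[-0.22,-0.47,0],"dr":[0,0,0]}]'
```

```text
t: 14.75
eef_pos: [0.5808, 0.058, 0.2551]
ee_rot: [3.14, 0.001, -2.143]
force: [-4.0, 6.1, 2.9]
width: 0.0215
gripper_force: 25.0
t: 15.05
eef_pos: [0.5739, 0.0131, 0.2553]
ee_rot: [-3.141, 0.004, -2.143]
force: [0.7, 7.9, 0.3]
width: 0.0212
gripper_force: 25.0
```

```bash
python3 -m handwheel '[{"delta_pos":[-0.34,-0.4,0],"dr":[0,0,0]},{"delta_pos":[-0.43,-0.3,0],"dr":[0,0,0]},{"delta_pos":[-0.49,-0.18,0],"dr":[0,0,0]}]'
python3 -m handwheel '[{"delta_pos":[-0.52,-0.04,0],"dr":[0,0,0]},{"delta_pos":[-0.51,0.09,0],"dr":[0,0,0]},{"delta_pos":[-0.47,0.22,0],"dr":[0,0,0]}]'
python3 -m handwheel '[{"delta_pos":[-0.4,0.34,0],"dr":[0,0,0]},{"delta_pos":[-0.3,0.43,0],"dr":[0,0,0]},{"delta_pos":[-0.18,0.49,0],"dr":[0,0,0]}]'
python3 -m handwheel '[{"delta_pos":[-0.04,0.52,0],"dr":[0,0,0]},{"delta_pos":[0.09,0.51,0],"dr":[0,0,0]},{"delta_pos":[0.22,0.47,0],"dr":[0,0,0]}]'
python3 -m handwheel '[{"delta_pos":[0.34,0.4,0],"dr":[0,0,0]},{"delta_pos":[0.43,0.3,0],"dr":[0,0,0]},{"delta_pos":[0.49,0.18,0],"dr":[0,0,0]}]'
python3 -m handwheel '[{"delta_pos":[0.52,0.04,0],"dr":[0,0,0]},{"delta_pos":[0.51,-0.09,0],"dr":[0,0,0]},{"delta_pos":[0.47,-0.22,0],"dr":[0,0,0]}]'
```

```text
t: 15.35
eef_pos: [0.5371, -0.0141, 0.2557]
ee_rot: [-3.138, 0.004, -2.143]
force: [6.7, 3.3, -4.3]
width: 0.0214
gripper_force: 25.0
t: 15.65
eef_pos: [0.491, -0.0071, 0.2558]
ee_rot: [-3.138, 0.001, -2.144]
force: [7.3, -2.1, -5.1]
width: 0.0215
gripper_force: 25.0
t: 15.95
eef_pos: [0.4635, 0.0305, 0.2556]
ee_rot: [-3.139, -0.001, -2.144]
force: [6.9, -5.8, -6.5]
width: 0.0211
gripper_force: 25.0
t: 16.25
eef_pos: [0.4704, 0.0751, 0.2552]
ee_rot: [3.142, -0.004, -2.143]
force: [-0.8, -9.0, 0.6]
width: 0.0209
gripper_force: 25.0
t: 16.55
eef_pos: [0.508, 0.1027, 0.2551]
ee_rot: [3.139, -0.003, -2.143]
force: [-7.0, -1.5, 3.6]
width: 0.0211
gripper_force: 25.0
t: 16.85
eef_pos: [0.5539, 0.0954, 0.255]
ee_rot: [3.139, -0.001, -2.143]
force: [-7.1, 3.6, 3.9]
width: 0.0215
gripper_force: 25.0
```

```bash
python3 -m handwheel '[{"delta_pos":[0.4,-0.34,0],"dr":[0,0,0]},{"delta_pos":[0.3,-0.43,0],"dr":[0,0,0]},{"delta_pos":[0.18,-0.49,0],"dr":[0,0,0]}]'
python3 -m handwheel '[{"delta_pos":[0.04,-0.52,0],"dr":[0,0,0]},{"delta_pos":[-0.09,-0.51,0],"dr":[0,0,0]},{"delta_pos":[-0.22,-0.47,0],"dr":[0,0,0]}]'
python3 -m handwheel '[{"delta_pos":[-0.34,-0.4,0],"dr":[0,0,0]},{"delta_pos":[-0.43,-0.3,0],"dr":[0,0,0]},{"delta_pos":[-0.49,-0.18,0],"dr":[0,0,0]}]'
python3 -m handwheel '[{"delta_pos":[-0.52,-0.04,0],"dr":[0,0,0]},{"delta_pos":[-0.51,0.09,0],"dr":[0,0,0]},{"delta_pos":[-0.47,0.22,0],"dr":[0,0,0]}]'
python3 -m handwheel '[{"delta_pos":[-0.4,0.34,0],"dr":[0,0,0]},{"delta_pos":[-0.3,0.43,0],"dr":[0,0,0]},{"delta_pos":[-0.18,0.49,0],"dr":[0,0,0]}]'
python3 -m handwheel '[{"delta_pos":[-0.04,0.52,0],"dr":[0,0,0]},{"delta_pos":[0.09,0.51,0],"dr":[0,0,0]},{"delta_pos":[0.22,0.47,0],"dr":[0,0,0]}]'
```

```text
t: 17.15
eef_pos: [0.5809, 0.0578, 0.255]
ee_rot: [3.14, 0.001, -2.143]
force: [-5.2, 6.6, 3.7]
width: 0.0215
gripper_force: 25.1
t: 17.45
eef_pos: [0.5739, 0.0131, 0.2553]
ee_rot: [-3.141, 0.004, -2.143]
force: [1.2, 8.1, -0.2]
width: 0.021
gripper_force: 25.0
t: 17.75
eef_pos: [0.5371, -0.0141, 0.2557]
ee_rot: [-3.138, 0.004, -2.143]
force: [8.1, 2.5, -4.5]
width: 0.0216
gripper_force: 25.0
t: 18.05
eef_pos: [0.491, -0.0072, 0.2558]
ee_rot: [-3.138, 0.001, -2.144]
force: [6.9, -2.7, -5.8]
width: 0.0214
gripper_force: 25.0
t: 18.35
eef_pos: [0.4635, 0.0305, 0.2556]
ee_rot: [-3.139, -0.001, -2.144]
force: [7.9, -6.0, -5.3]
width: 0.0214
gripper_force: 25.0
t: 18.65
eef_pos: [0.4704, 0.0751, 0.2553]
ee_rot: [-3.142, -0.004, -2.143]
force: [-0.3, -10.0, 0.2]
width: 0.0215
gripper_force: 25.0
```

```bash
python3 -m handwheel '[{"delta_pos":[0.34,0.4,0],"dr":[0,0,0]},{"delta_pos":[0.43,0.3,0],"dr":[0,0,0]}]'
python3 -m handwheel '[{"delta_pos":[0.49,0.18,0],"dr":[0,0,0]}]'
python3 -m handwheel '[{"delta_pos":[0.52,0.04,0],"dr":[0,0,0]},{"delta_pos":[0.51,-0.09,0],"dr":[0,0,0]},{"delta_pos":[0.47,-0.22,0],"dr":[0,0,0]}]'
```

```text
t: 18.85
eef_pos: [0.4931, 0.0969, 0.2551]
ee_rot: [3.14, -0.003, -2.143]
force: [-6.5, -4.4, 2.1]
width: 0.0216
gripper_force: 25.0
t: 18.95
eef_pos: [0.508, 0.1027, 0.2551]
ee_rot: [3.139, -0.003, -2.143]
force: [-7.1, -1.5, 3.3]
width: 0.0217
gripper_force: 25.0
t: 19.25
eef_pos: [0.5539, 0.0954, 0.255]
ee_rot: [3.139, -0.001, -2.143]
force: [-6.7, 3.0, 3.9]
width: 0.0216
gripper_force: 25.0
```

```bash
python3 -m handwheel '[{"delta_pos":[0.4,-0.34,0],"dr":[0,0,0]},{"delta_pos":[0.3,-0.43,0],"dr":[0,0,0]},{"delta_pos":[0.18,-0.49,0],"dr":[0,0,0]}]'
python3 -m handwheel '[{"delta_pos":[0.04,-0.52,0],"dr":[0,0,0]},{"delta_pos":[-0.09,-0.51,0],"dr":[0,0,0]},{"delta_pos":[-0.22,-0.47,0],"dr":[0,0,0]}]'
python3 -m handwheel '[{"delta_pos":[-0.34,-0.4,0],"dr":[0,0,0]},{"delta_pos":[-0.43,-0.3,0],"dr":[0,0,0]},{"delta_pos":[-0.49,-0.18,0],"dr":[0,0,0]}]'
```

```text
t: 19.55
eef_pos: [0.5809, 0.0578, 0.2551]
ee_rot: [3.14, 0.001, -2.143]
force: [-4.6, 6.1, 3.5]
width: 0.0213
gripper_force: 25.1
t: 19.85
eef_pos: [0.574, 0.0133, 0.2553]
ee_rot: [-3.141, 0.004, -2.143]
force: [1.7, 9.3, -0.2]
width: 0.0213
gripper_force: 25.0
t: 20.15
eef_pos: [0.5378, -0.0139, 0.2559]
ee_rot: [-3.137, 0.005, -2.143]
force: [10.0, 3.0, -6.3]
width: 0.021
gripper_force: 25.0
```

```bash
python3 -m handwheel '[{"delta_pos":[-0.52,-0.04,0],"dr":[0,0,0]},{"delta_pos":[-0.51,0.09,0],"dr":[0,0,0]},{"delta_pos":[-0.47,0.22,0],"dr":[0,0,0]}]'
```

```text
t: 20.45
eef_pos: [0.4918, -0.0073, 0.2561]
ee_rot: [-3.137, 0.002, -2.143]
force: [9.9, -5.2, -5.3]
width: 0.0214
gripper_force: 25.1
```

```bash
python3 -m handwheel '[{"delta_pos":[-0.4,0.34,0],"dr":[0,0,0]},{"delta_pos":[-0.3,0.43,0],"dr":[0,0,0]},{"delta_pos":[-0.18,0.49,0],"dr":[0,0,0]}]'
```

```text
t: 20.75
eef_pos: [0.4638, 0.0297, 0.2558]
ee_rot: [-3.138, -0.002, -2.144]
force: [8.7, -9.9, -4.6]
width: 0.021
gripper_force: 25.0
```

```bash
python3 -m handwheel '[{"delta_pos":[-0.04,0.42,0],"dr":[0,0,0]},{"delta_pos":[0,0,0],"dr":[0,0,0]},{"delta_pos":[0,0,0],"dr":[0,0,0]}]'
python3 -m handwheel '[{"delta_pos":[0,0,0],"dr":[0,0,0]},{"delta_pos":[0,0,0],"dr":[0,0,0]},{"delta_pos":[0,0,0],"dr":[0,0,0]},{"delta_pos":[0,0,0],"dr":[0,0,0]},{"delta_pos":[0,0,0],"dr":[0,0,0]}]' 0.2
python3 -m handwheel '[{"delta_pos":[0,0,0.3],"dr":[0,0,0]},{"delta_pos":[0,0,0.5],"dr":[0,0,0]},{"delta_pos":[0,0,1],"dr":[0,0,0]},{"delta_pos":[0,0,1],"dr":[0,0,0]},{"delta_pos":[0,0,1],"dr":[0,0,0]},{"delta_pos":[0,0,0],"dr":[0,0,0]}]'
python3 - <<'E'
from h import *
a=grab_frame("side");c=a[130:330,240:440,::-1];cv2.imwrite("pics/s4c.png",cv2.resize(c,None,fx=3,fy=3,interpolation=2))
for q in ("crank","crank_handle"): print([(d["location"],d["conf"]) for d in mark_of("side",q)[:1]])
t=np.radians(57.2-2.65*360)
print(proj("side",np.array([.522,.0443,.166])),proj("side",np.array([.522+.06*np.cos(t),.0443+.06*np.sin(t),.236])))
E
```

```text
t: 21.05
eef_pos: [0.462, 0.0425, 0.2555]
ee_rot: [-3.14, -0.003, -2.143]
force: [-0.6, -6.6, 2.6]
width: 0.0214
gripper_force: 25.0
t: 21.55
eef_pos: [0.4623, 0.0441, 0.2552]
ee_rot: [3.142, 0.0, -2.143]
force: [-0.6, 0.1, 0.3]
width: 0.035
gripper_force: 0.0
t: 22.15
eef_pos: [0.4639, 0.0442, 0.3742]
ee_rot: [-3.137, 0.006, -2.143]
force: [0.6, -0.2, -0.2]
width: 0.0351
gripper_force: 0.0
[([346.6, 208.8], 0.62)]
[([378.7, 183.2], 0.7)]
[346.79352135 210.84705077] [379.15750155 186.55503487]
```

View pics/s4c.png

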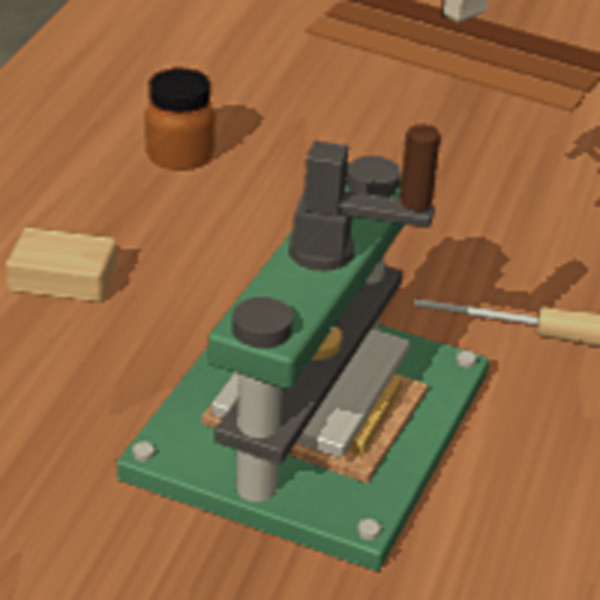

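The crank sits on the shaft with its arm pointing toward the robot, and nothing else has moved. The networks put the crank 2–3 px higher than expected, so I'll tap the top of the grip gently with closed fingers to make sure it's fully seated. Contact is expected at TCP z ≈ 0.257.

```bash
python3 -m handwheel '[{"delta_pos":[0.7,0,0],"dr":[0,0,0]},{"delta_pos":[0.7,0,0],"dr":[0,0,0]},{"delta_pos":[0.6,0,0],"dr":[0,0,0]},{"delta_pos":[0,0,-0.8],"dr":[0,0,0]},{"delta_pos":[0,0,-0.8],"dr":[0,0,0]},{"delta_pos":[0,0,-0.8],"dr":[0,0,0]},{"delta_pos":[0,0,-0.5],"dr":[0,0,0]},{"delta_pos":[0,0,-0.3],"dr":[0,0,0]},{"delta_pos":[0,0,0],"dr":[0,0,0]}]' 1
python3 -m handwheel '[{"delta_pos":[0,0,-0.1],"dr":[0,0,0]},{"delta_pos":[0,0,-0.1],"dr":[0,0,0]},{"delta_pos":[0,0,0],"dr":[0,0,0]}]'
python3 -m handwheel '[{"delta_pos":[0,0,-0.1],"dr":[0,0,0]},{"delta_pos":[0,0,-0.1],"dr":[0,0,0]},{"delta_pos":[0,0,0],"dr":[0,0,0]}]'
python3 -m handwheel '[{"delta_pos":[0,0,-0.1],"dr":[0,0,0]},{"delta_pos":[0,0,0],"dr":[0,0,0]}]'
```

```text
t: 23.2
eef_pos: [0.5215, 0.0437, 0.2715]
ee_rot: [3.14, -0.003, -2.143]
force: [0.1, 0.1, -1.0]
width: 0.0005
gripper_force: 0.0
t: 23.5
eef_pos: [0.5223, 0.044, 0.2673]
ee_rot: [-3.142, 0.0, -2.143]
force: [-0.8, -0.1, 0.2]
width: 0.0005
gripper_force: 0.0
t: 23.8
eef_pos: [0.522, 0.0439, 0.2608]
ee_rot: [3.141, -0.0, -2.144]
force: [1.0, -0.1, 0.3]
width: 0.0006
gripper_force: 0.0
t: 24.0
eef_pos: [0.5221, 0.0439, 0.2578]
ee_rot: [3.141, -0.0, -2.143]
force: [1.2, -0.6, -0.1]
width: 0.0004
gripper_force: 0.0
```

The fingertips reached z ≈ 0.239 without contact, and the seated grip top is at 0.238, so the crank is seated. I'll retreat and hand in.

```bash
python3 -m handwheel '[{"delta_pos":[0,0,0.5],"dr":[0,0,0]},{"delta_pos":[0,0,1],"dr":[0,0,0]},{"delta_pos":[0,0,1],"dr":[0,0,0]},{"delta_pos":[0,0,1],"dr":[0,0,0]},{"delta_pos":[0,0,0],"dr":[0,0,0]},{"delta_pos":[0,0,0],"dr":[0,0,0]},{"delta_pos":[0,0,0],"dr":[0,0,0]}]'
python3 -c "
from station import job_done
print(job_done())"
```

```text
t: 24.7
eef_pos: [0.5218, 0.0439, 0.3622]
ee_rot: [3.141, -0.001, -2.143]
force: [-0.4, 0.5, 0.2]
width: 0.0005
gripper_force: 0.0
the job is handed in; nothing more can be done
None
```

I handed the job in with the crank seated on the shaft and wound about 0.46 turn past first contact (felt at about 2.2 turns), for an estimated 140–165 N on the plate, going by the handle force; no verdict came back.

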